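Unclip the camera's dust cover

TASK

The upward-looking camera of this board-assembly machine has to be uncovered before the next run: squeeze the snap tab of the grey dust cover on the larger black camera housing, lift the cover straight out, and set it down gently, upright, flat in the large empty bay of the aluminium parts tray.

Things in the scene. Friction and masses are not known exactly. Their poses are not given: they have to be found in the camera images.
- cover_grip (a point): Grey cover clipped in the larger camera: foot 66x50 mm (x,y), 0.1-0.21 kg, two upright plates on top, 28 mm over both along y with the tab pressed in. Point: mid-way between the plates then, 14 mm from the fixed plate's outer face (-y, 40 wide), 26 from the resting tab's (+y, 26 wide); 16 below their tops, 26 above the housing rim, 54 above the cover's underside, 4 mm to -y of the foot's middle. z up.
- tab (a joint): Sprung snap tab, the narrower upright plate (+y): 0 = out, latched; grows as it is pushed inward (cover's -y) towards the fixed plate; 0.012 m = at its stop, 5.5 N there, 2 N at rest. Its hook grips under the housing's lip and holds the cover until it is pressed in about 9 mm; pinch both plates and lift straight up. It springs out when let go, hook 9 mm proud of the foot.
- camera: The larger black camera housing, 96 x 96 x 50 mm, fixed. Origin: centre of its underside, z up, axes parallel to the clipped-in cover's. The cover's underside rests 22 mm above it, with 3 mm play all round in the mouth. The smaller black housing (68 mm square, screwed-on cap with a single upright plate), across the tray, is no part of the job.
- tray_bay (a point): Centre of the floor of the large empty bay, 124 x 124 mm inside, of the fixed aluminium parts tray (244 x 132 x 18 mm; its other half, to -x, is split into six small pockets). The floor is 4 mm above the bed, the walls rise 14 mm above that floor. x along the tray, y across, z up.
Mind the look-alikes: they are no part of the job. Leave any orange look-alike of the part that bears cover_grip alone.

How it is judged (in metres and radians):
On the way, in this order (a step that is already met when the one before it is completed fails the run):
1. the snap tab is pressed in by more than 7 mm while the cover still sits in the larger camera housing (value of joint tab above 0.007 m and z of cover_grip in the frame of camera below 0.086 m and horizontal distance between cover_grip and camera below 0.025 m), for 0.05 s.
2. the cover is lifted clear of the housing: more than 40 mm above where it sat (z of cover_grip in the frame of camera above 0.116 m), for 0.1 s.
At the end, for the whole second after the job is handed in: The cover lies at rest and released inside the large bay of the tray: its grip point within 50 mm of the bay's centre along both tray axes and 48 to 60 mm above the bay's floor (its underside flat on the floor), upright to within about 8 degrees (x of cover_grip in the frame of tray_bay between -0.05 and 0.05 m and y of cover_grip in the frame of tray_bay between -0.05 and 0.05 m and z of cover_grip in the frame of tray_bay between 0.048 and 0.06 m and angle between cover_grip's own z axis and vertical below 0.15 rad and linear speed of cover below 0.03 m/s); the robot touches nothing.
It fails at once if the cover is dropped: it moves faster than 0.6 m/s with no finger touching it (linear speed of cover above 0.6 m/s and contact force between the fingers and cover below 0.05 N).
It also fails if it takes over 38 s, if anything falls off the work surface, if the arm or the gripper's body presses on something with over 40 N, if the wrist force passes 120 N, or if a joint passes its speed limit or range.

ROBOT

A 6-joint arm with a two-finger parallel gripper is mounted at the origin on the work surface. World frame = base frame: x ahead of the robot, y to its left, z up, the work surface at z = 0. Lengths are in mm, angles in rad, forces in N, time in s.
With the tool pointing down it reaches from about 350 to 975 mm from the base axis. Payload 4.9 kg.
Tool frame: the origin (TCP) lies on the centre line of the jaws, within the pads' length; the fingertips stand manip.finger_overhang ahead of it and the grasp point (between the pads) lies 5 mm behind it (manip.finger_overhang is the distance from the TCP to the fingertips, in mm); z points along the fingers, y is the line along which they close (so a half turn about z gives the same grasp; the last joint's range is limited). The gripper opens to 85 mm and grips with 20 to 120 N. Pads are 22 mm wide; open, the fingers measure 114 mm over their backs; the gripper's body (76 mm by 85 mm) begins 54 mm behind the grasp point. The pads swing forward as they close: fully open they stand 13 mm farther back than shut.
Start: joints at [1.142, 0.053, 1.613, -0, 1.476, -0.119], TCP at [190.532, 595.23, 245.304] pointing down, gripper open.
Joint ranges: [-3.01, 3.01], [-1.01, 2.22], [0.06, 2.58], [-1.02, 4.17], [0.09, 2.62], [-3.14, 3.14]. Speed limits (rad/s): [2.57, 2.57, 3.14, 3.14, 3.14, 3.14].

INTERFACE

Orientations are given as a rotation vector (axis times angle).
In Python, from cell import manip gives the robot as it stands.
- The arm moves only by the shell command python3 -m inch 'ROWS'. ROWS is JSON, one flat list of numbers, 5 for each row, row after row: the finger opening in m, from 0 to 0.0854, then the shift along the tool's x, y, z in m, then the turn about the tool's z in degrees. A call has 1 to 5 rows; each row is the pose to reach, as a shift and turn from the pose commanded when the call began, along the tool's axes at that moment; what a row does not reach only later rows make up. A row lasts 1/12 s, in which the tool goes at most 41.7 mm and 7.16 degrees, less where a joint would pass 70% of its speed; a pose out of reach is approached as far as the arm can. A call with a gripper value outside its range is refused whole. The fingers move at their own pace and stop on an object; the grip force is fixed at half the most. Time passes only in rows, so rows that repeat a pose let the fingers close. It gives the time, the measured TCP pose, the force, the opening and the grip force at its end, in the units of the state.
- manip.read_state(): the state, without advancing time (a new reading comes with each control period).
- manip.get_image(name): name is "scene" or "side" or "wrist"; returns a dict with "image" (420x560x3 uint8, red, green, blue), "range_z" (420x560 float32, mm along the optical axis (not along the pixel's ray), 0 where there is no reading), "K" (3x3 intrinsics, pixels), "rvec" (rotation vector, rad) and "tvec" (3), from world to camera coordinates, as OpenCV has them. Camera axes: x right, y down, z forward; pixel columns grow to the right and rows downward; lengths in mm; the calibration is good to about 2 mm. A picture is of the moment at which its call begins.
- manip.finish_job(): hands the job in; it is judged then, once.
The state is a dict: "time_s": time; "joint_positions": joint angles; "joint_vel": joint speeds; "joint_torque": joint torques, N m; "position": TCP position; "tcp_rot": TCP orientation; "force": force on the tool from outside, world axes, zero at the start; "torque": the same for the moment, N m; "width": finger opening in mm; "finger_force": force on a finger pad.
Only numpy, scipy, OpenCV 4.12 (cv2) and the standard library are available. Lean on these libraries where they do the work, as an engineer would, in place of code of your own. Each camera call takes 0.05 s, during which the arm holds its last target. There are 200 camera calls.

## Working session

There is one attempt and no reset: what is moved stays moved. The work goes in short steps, Python scripts to look and compute and a shell command to move; the robot and the scene stay as the last step left them, time stands still between calls to the robot, and variables do not carry over. Pictures are saved under pics/ and viewed, at most 10 in all, crops included, and the job is handed in when it is done.

```bash
mkdir -p pics
cat > h.py <<'E'
import numpy as np, cv2
from cell import manip
def get(n):
    d=manip.get_image(n); d['R']=cv2.Rodrigues(np.array(d['rvec'],float))[0]; d['t']=np.array(d['tvec'],float).ravel(); d['K']=np.array(d['K']); return d
def pts(d):
    z=d['range_z'].astype(float); h,w=z.shape; u,v=np.meshgrid(np.arange(w),np.arange(h))
    p=np.stack([u,v,np.ones_like(u)],-1)@np.linalg.inv(d['K']).T*z[...,None]
    P=(p-d['t'])@d['R']; P[z==0]=np.nan; return P
def save(d,f,crop=None,s=1):
    im=d['image'][...,::-1]
    if crop: a,b,c,e=crop; im=im[b:e,a:c]
    cv2.imwrite('pics/'+f,cv2.resize(im,None,fx=s,fy=s,interpolation=cv2.INTER_CUBIC))
E
python3 - <<'E'
from h import *
ims=[]
for n in ('scene','side','wrist'):
    d=get(n); np.save(n+'.npy',d,allow_pickle=True); ims.append(d['image'])
    print(n,d['K'][0,0],(-d['R'].T@d['t']).round(),d['R'].round(2).tolist())
save({'image':ims[0]},'a.png'); save({'image':np.hstack(ims[1:])},'b.png',None,0.71)
print(manip.finger_overhang, manip.read_state())
E
```

```text
scene 450.0335129760363 [713. 360. 689.] [[-0.83, 0.56, -0.01], [0.47, 0.69, -0.55], [-0.3, -0.46, -0.84]]
side 521.5321925413267 [ -39. -514.  537.] [[0.69, -0.72, -0.01], [-0.39, -0.36, -0.85], [0.61, 0.59, -0.53]]
wrist 336.87561135355196 [125. 615. 372.] [[0.31, 0.95, -0.0], [0.92, -0.29, 0.27], [0.26, -0.08, -0.96]]
14.0 {'time_s': 0.15, 'joint_positions': array([ 1.14202081e+00,  5.32190749e-02,  1.61397486e+00,  1.62252811e-06,
        1.47600476e+00, -1.19063696e-01]), 'joint_vel': array([-1.52183746e-03, -2.81599504e-03, -3.49201620e-03, -1.97791781e-03,
       -2.11710233e-03,  5.96053709e-06]), 'joint_torque': array([ 3.94825429e-04, -3.94231904e+01, -3.70725632e+01, -1.24625421e-04,
        4.53449000e-03, -1.17637595e-05]), 'position': array([190.33313226, 594.82695149, 244.33905754]), 'tcp_rot': array([-4.84484986e-01, -3.10356787e+00,  2.42769598e-03]), 'force': array([-0.20224505,  0.25280428,  0.32341855]), 'torque': array([-0.00372539,  0.04201553, -0.02448742]), 'finger_force': 0.0, 'width': 85.4183167722036}
```

View pics/a.png

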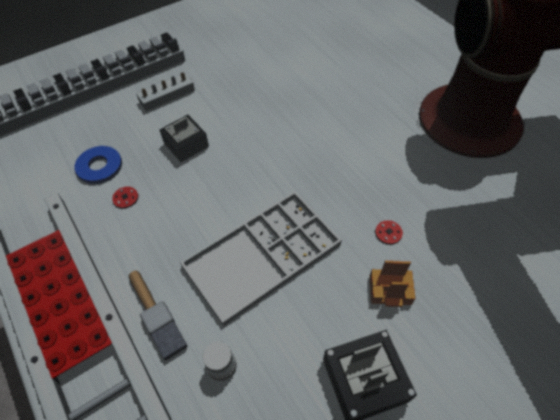

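View pics/b.png

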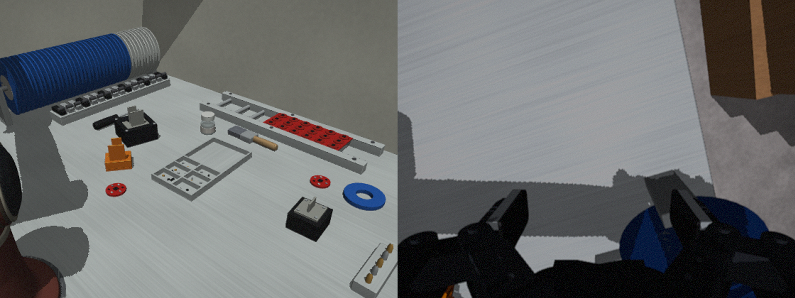

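Scene view: the larger black housing with the two-plate grey cover is at about (370,375). The small housing with the single-plate cap is at (183,137), and the orange look-alike is at (393,285). The housing at (370,375) fits the description because it is the larger one and has two grey plates. The tray is at (262,257), with its empty bay at about (233,275).

Run:
```python
from h import *
d=np.load('scene.npy',allow_pickle=True).item(); P=pts(d); im=d['image']
save(d,'c.png',(300,300,440,420),4)
d2=np.load('side.npy',allow_pickle=True).item(); P2=pts(d2)
def rep(name,Q):
    r=cv2.minAreaRect(Q[:,:2].astype(np.float32)); print(name,len(Q),Q.mean(0).round(1),[np.round(x,1) for x in r], 'z',np.percentile(Q[:,2],[2,50,98]).round(1))
for n,PP in(('scene',P),('side',P2)):
    ctr=P[405,350]
    c=P[380:400,335:410].reshape(-1,3); 
    m=np.isfinite(PP[...,2])
    c0=np.nanmedian(P[350:395,340:400].reshape(-1,3),0); print(n,c0)
    near=m&(np.hypot(PP[...,0]-c0[0],PP[...,1]-c0[1])<95)
    rep('rim',PP[near&(PP[...,2]>44)&(PP[...,2]<54)])
    T=near&(PP[...,2]>84)&(PP[...,2]<105)
    k,l=cv2.connectedComponents(T.astype(np.uint8))
    for i in range(1,k):
        if (l==i).sum()>15: rep(' top',PP[l==i])
    b=P[275,233]
    t=m&(np.hypot(PP[...,0]-b[0],PP[...,1]-b[1])<260)&(PP[...,2]>13)&(PP[...,2]<24)
    k,l,st,_=cv2.connectedComponentsWithStats(t.astype(np.uint8),connectivity=8)
    i=1+st[1:,4].argmax(); rep('tray',PP[l==i]); print(' bay px',b)
print(P[285,215],P[260,250])
```

```text
scene [530.44956896 290.58492002  47.92028348]
rim 4147 [530.3 293.3  48.7] [array([528.1, 290.5]), array([96.5, 96.9]), np.float64(74.3)] z [45.2 48.8 51.6]
 top 124 [523.7 270.5  90.2] [array([522.8, 270.4]), array([ 4. , 40.3]), np.float64(74.1)] z [84.1 90.9 93. ]
 top 83 [532.8 305.1  90. ] [array([532.2, 305. ]), array([ 4.3, 26.2]), np.float64(74.1)] z [84.8 90.3 93.1]
tray 1987 [527.2  32.3  16.5] [array([540.7,  29.6]), array([245.2, 134.7]), np.float64(3.1)] z [13.3 16.6 19.3]
 bay px [602.09808803  34.968487     1.14968039]
side [530.44956896 290.58492002  47.92028348]
rim 849 [515.3 279.3  49.1] [array([525.2, 288.3]), array([103.2,  97.7]), np.float64(74.2)] z [44.5 49.4 52.9]
 top 55 [529.2 303.3  88.7] [array([529. , 302.8]), array([ 8.3, 26. ]), np.float64(72.9)] z [84.3 88.8 92.7]
 top 85 [518.7 268.8  88.7] [array([520. , 269.5]), array([ 9.8, 40.8]), np.float64(75.0)] z [84.1 88.6 93.1]
tray 1967 [511.4  24.1  16.9] [array([538.8,  29.1]), array([247.6, 136. ]), np.float64(3.5)] z [13.2 17.3 20. ]
 bay px [602.09808803  34.968487     1.14968039]
[636.59169748  35.82304259   5.03603493] [563.78654852  27.45171659   2.37241316]
```

View pics/c.png

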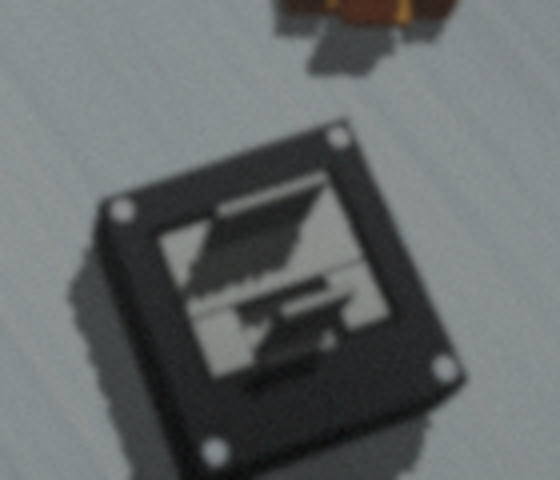

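The crop shows the cover in the large housing: the wide fixed plate at scene (364,355) and the narrower tab at (374,373). This matches the given sizes of 40 and 26 mm and the 96 mm rim. I'll check for tall obstacles along the path before moving.

Run:
```python
from h import *
for n in('scene','side','wrist'):
    P=pts(np.load(n+'.npy',allow_pickle=True).item()).reshape(-1,3); P=P[np.isfinite(P[:,2])]
    for y0,y1 in((-100,150),(150,350),(350,500),(500,650),(650,800)):
        for x0,x1 in((120,300),(300,450),(450,650),(650,800)):
            Q=P[(P[:,0]>x0)&(P[:,0]<x1)&(P[:,1]>y0)&(P[:,1]<y1)]
            if len(Q)>20 and np.percentile(Q[:,2],99)>60: print(n,(x0,x1),(y0,y1),np.percentile(Q[:,2],99.5).round(), Q[Q[:,2]>60].min(0).round(),Q[Q[:,2]>60].max(0).round())
s=manip.read_state(); R=cv2.Rodrigues(s['tcp_rot'])[0]
print(R.round(3).tolist(), R.T@(np.array([526,282.5,150])-[190.5,595.2,245.3]), np.degrees(np.arctan2(R[1,1],R[0,1])))
```

```text
scene (300, 450) (150, 350) 69.0 [374. 177.  60.] [424. 227.  72.]
scene (450, 650) (150, 350) 91.0 [503. 263.  60.] [545. 310.  94.]
scene (650, 800) (150, 350) 61.0 [674. 150.  60.] [712. 174.  63.]
side (300, 450) (150, 350) 70.0 [372. 173.  60.] [421. 227.  72.]
side (450, 650) (150, 350) 91.0 [498. 261.  60.] [542. 310.  94.]
side (650, 800) (150, 350) 61.0 [671. 151.  60.] [709. 172.  63.]
side (120, 300) (500, 650) 105.0 [287. 635.  60.] [300. 645. 114.]
side (300, 450) (500, 650) 194.0 [300. 571.  60.] [443. 650. 198.]
side (450, 650) (500, 650) 195.0 [453. 573.  60.] [650. 650. 198.]
side (650, 800) (500, 650) 195.0 [650. 574.  60.] [800. 650. 198.]
side (300, 450) (650, 800) 198.0 [309. 650.  60.] [444. 721. 199.]
side (450, 650) (650, 800) 198.0 [453. 650. 179.] [650. 703. 199.]
side (650, 800) (650, 800) 198.0 [650. 650. 183.] [796. 699. 199.]
wrist (120, 300) (500, 650) 326.0 [156. 521.  60.] [300. 650. 328.]
wrist (300, 450) (500, 650) 156.0 [300. 577.  60.] [332. 650. 162.]
wrist (120, 300) (650, 800) 313.0 [195. 650.  60.] [292. 689. 315.]
wrist (300, 450) (650, 800) 197.0 [329. 650.  60.] [360. 752. 198.]
[[-0.952, 0.305, -0.001], [0.305, 0.952, -0.001], [0.0, -0.002, -1.0]] [-414.86179319 -195.41488815   95.53190063] 72.25481966469148
```

```bash
python3 -m inch '[0.085,-0.035,-0.02,0,0, 0.085,-0.07,-0.04,0,0, 0.085,-0.105,-0.06,0,0, 0.085,-0.14,-0.08,0,0, 0.085,-0.175,-0.1,0,-2]'
python3 -m inch '[0.085,-0.035,-0.015,0.01,0, 0.085,-0.07,-0.03,0.02,0, 0.085,-0.105,-0.045,0.03,0, 0.085,-0.14,-0.065,0.04,0, 0.085,-0.175,-0.075,0.05,0]'
python3 -m inch '[0.085,-0.035,-0.01,0,0, 0.085,-0.06,-0.013,0,0, 0.085,-0.06,-0.013,0,0, 0.085,-0.06,-0.013,0,0,  0.085,-0.06,-0.013,0,0]'
python3 - <<'E'
from h import *
d=get('wrist'); save(d,'d.png'); np.save('w.npy',d,allow_pickle=True)
P=pts(d); s=manip.read_state(); print(s['position'],s['tcp_rot'],s['joint_positions'].round(2))
T=(P[...,2]>83)&(P[...,2]<98)&(np.hypot(P[...,0]-527,P[...,1]-287)<60)
k,l=cv2.connectedComponents(T.astype(np.uint8))
for i in range(1,k):
    Q=P[l==i]
    if len(Q)>40:
        v,u=np.where(l==i); print(len(Q),Q.mean(0).round(1),[np.round(x,1) for x in cv2.minAreaRect(Q[:,:2].astype(np.float32))],u.mean().round(),v.mean().round(),np.percentile(Q[:,2],98).round(1))
T=(P[...,2]>45)&(P[...,2]<54)&(np.hypot(P[...,0]-527,P[...,1]-287)<80)
print([np.round(x,1) for x in cv2.minAreaRect(P[T][:,:2].astype(np.float32))])
E
```

```text
time_s: 0.57
position: [327.4, 445.1, 245.0]
tcp_rot: [-0.428, -3.112, 0.001]
force: [0.1, 0.1, -0.0]
width: 84.8
finger_force: 0.0
time_s: 0.98
position: [475.6, 324.6, 194.6]
tcp_rot: [-0.431, -3.111, 0.001]
force: [-0.5, 0.0, -0.6]
width: 84.8
finger_force: 0.0
time_s: 1.4
position: [528.4, 298.3, 194.9]
tcp_rot: [-0.43, -3.111, 0.0]
force: [-0.6, -0.2, 0.6]
width: 85.2
finger_force: 0.0
[528.06068558 298.64145129 194.99205973] [-4.28954669e-01 -3.11129160e+00  2.14142855e-04] [ 0.39  0.05  1.71  0.    1.39 -0.9 ]
361 [521.4 269.8  90.7] [array([522.1, 269.3]), array([ 4.2, 39.7]), np.float64(74.5)] 243.0 218.0 92.8
220 [531.1 303.9  91.2] [array([531.9, 303.7]), array([ 3.7, 26.2]), np.float64(74.5)] 292.0 219.0 92.8
[array([528.5, 289.2]), array([96.3, 96.9]), np.float64(74.2)]
```

View pics/d.png

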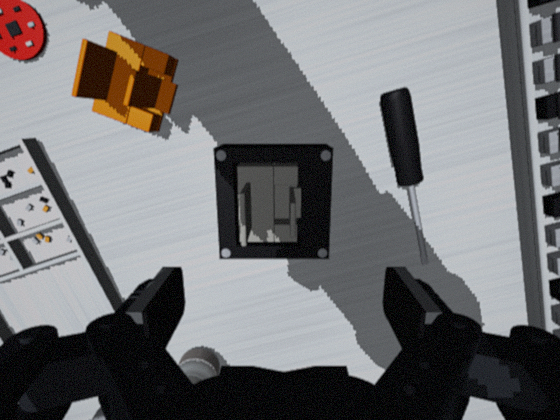

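Wrist view: the housing is centred at (273,202), with the fixed plate at (243,218) and the tab at (292,219). There is free room on both sides, and the screwdriver at (410,150) is clear. The grip point comes out at about (525.7, 281.3, 76), consistent across views.

```bash
python3 -m inch '[0.085,-0.002,-0.017,0,0, 0.085,-0.002,-0.017,0.025,0, 0.085,-0.002,-0.017,0.05,0, 0.085,-0.002,-0.017,0.07,0, 0.085,-0.002,-0.017,0.08,0]'
python3 -m inch '[0.085,0,0,0.015,0, 0.085,0,0,0.03,0, 0.085,0,0,0.04,0, 0.085,0,0,0.043,0, 0.085,0,0,0.043,0]'
python3 - <<'E'
from h import *
s=manip.read_state(); R=cv2.Rodrigues(s['tcp_rot'])[0]; print(s['position'],s['force'],R.T@(np.array([525.7,281.3,71])-s['position']))
E
```

```text
time_s: 1.87
position: [523.5, 281.5, 112.2]
tcp_rot: [-0.427, -3.108, 0.003]
force: [-1.3, 0.5, -0.5]
width: 84.7
finger_force: 0.0
time_s: 2.28
position: [525.5, 281.5, 71.7]
tcp_rot: [-0.429, -3.111, 0.001]
force: [-0.3, 0.4, -0.2]
width: 84.9
finger_force: 0.0
[525.49112443 281.52452266  71.69232039] [-0.32389503  0.42295608 -0.18971646] [-0.26265899 -0.15903715  0.69214478]
```

Aligned with the grip point. Now I'll close gradually.

```bash
python3 -m inch '[0.06,0,0,0,0, 0.045,0,0,0,0, 0.04,0,0,0,0, 0.036,0,0,0,0, 0.034,0,0,0,0]'
python3 -m inch '[0.031,0,0,0,0, 0.029,0,0,0,0, 0.027,0,0,0,0, 0.025,0,0,0,0, 0.024,0,0,0,0]'
python3 -m inch '[0.02,0,0,0,0, 0.02,0,0,0,0, 0.02,0,0,0,0, 0.02,0,0,0,0, 0.02,0,0,0,0]'
```

```text
time_s: 2.7
position: [527.1, 281.3, 73.8]
tcp_rot: [0.43, 3.11, 0.0]
force: [-0.8, -0.8, 5.4]
width: 34.5
finger_force: 4.1
time_s: 3.12
position: [527.4, 280.6, 75.1]
tcp_rot: [0.43, 3.11, -0.002]
force: [-4.8, -5.3, 12.0]
width: 24.8
finger_force: 46.5
time_s: 3.53
position: [527.5, 280.6, 75.4]
tcp_rot: [0.43, 3.11, -0.002]
force: [-4.4, -5.5, 13.9]
width: 23.9
finger_force: 59.1
```

Run:
```python
from h import *
a=get('side'); b=get('wrist')
A=cv2.resize(a['image'][130:220,120:240],(480,360)); B=cv2.resize(b['image'][150:420,160:400],(320,360))
save({'image':np.hstack([A,B])},'e.png')
```

```text
(no output)
```

View pics/e.png

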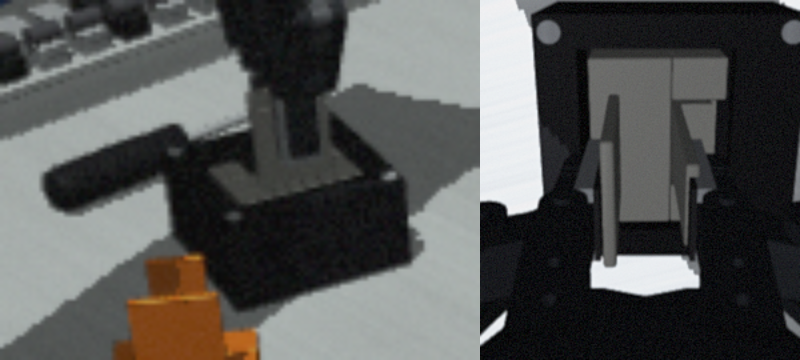

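The crop shows the pads pinching both plates (wrist crop, plates at (610,180) and (690,190)), and the tab is pressed in against its stop. I'll lift straight up slowly and watch the force.

```bash
python3 -m inch '[0.02,0,0,-0.004,0, 0.02,0,0,-0.008,0, 0.02,0,0,-0.012,0, 0.02,0,0,-0.016,0, 0.02,0,0,-0.018,0]'
```

```text
time_s: 4.05
position: [526.2, 281.3, 90.5]
tcp_rot: [-0.43, -3.112, -0.0]
force: [0.7, -0.2, -2.1]
width: 23.9
finger_force: 59.3
```

```bash
python3 -m inch '[0.02,0,0,-0.015,0, 0.02,0,0,-0.03,0, 0.02,0,0,-0.045,0, 0.02,0,0,-0.06,0, 0.02,0,0,-0.07,0]'
python3 -m inch '[0.02,0,0,-0.01,0, 0.02,0,0,-0.02,0, 0.02,0,0,-0.02,0, 0.02,0,0,-0.02,0, 0.02,0,0,-0.02,0]'
python3 - <<'E'
from h import *
a=get('side'); b=get('wrist'); save({'image':np.hstack([a['image'],b['image']])},'f.png',None,0.71)
s=manip.read_state(); R=cv2.Rodrigues(s['tcp_rot'])[0]; print(s['position'],s['force'],R.T@(np.array([596,32.5,181])-s['position']))
d=np.load('w.npy',allow_pickle=True).item()
for dd in (a,b):
    P=pts(dd); m=(np.hypot(P[...,0]-s['position'][0],P[...,1]-s['position'][1])<50)&(P[...,2]>90)&(P[...,2]<300)
    z=P[m][:,2]; g=(dd['image'][m].min(1)>90); print(np.percentile(z[g],[1,5,50,95,99]).round(), g.sum())
    Q=P[m][g]; Q=Q[Q[:,2]<s['position'][2]-30]; print([np.round(x,1) for x in cv2.minAreaRect(Q[:,:2].astype(np.float32))], Q[:,2].min()) if len(Q)>5 else 0
E
```

```text
time_s: 4.47
position: [526.7, 281.5, 161.9]
tcp_rot: [0.43, 3.111, 0.001]
force: [0.6, 0.8, -1.6]
width: 23.9
finger_force: 59.3
time_s: 4.88
position: [525.9, 281.1, 179.4]
tcp_rot: [-0.43, -3.111, 0.001]
force: [0.5, 1.0, -1.6]
width: 23.7
finger_force: 59.2
[525.70973675 280.98147203 179.01764293] [ 0.2580473   0.68585827 -1.26424415] [-135.10540599 -220.06929076   -1.93114587]
[126. 126. 128. 131. 133.] 13
[array([508.9, 274.2]), array([38.2, 80.5]), np.float64(40.2)] 126.25420635844634
[143. 151. 152. 226. 247.] 2421
[array([529.8, 302.5]), array([13. , 24.8]), np.float64(77.0)] 130.33193319217017
```

View pics/f.png

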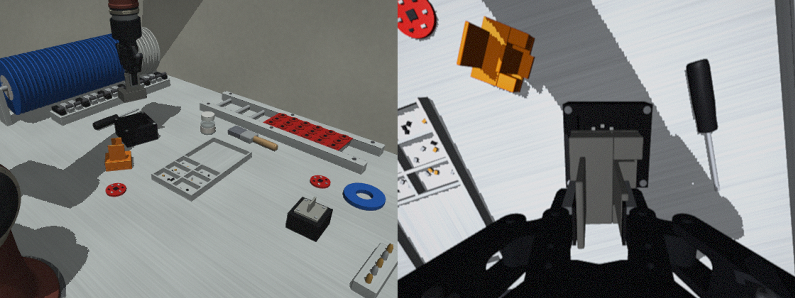

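The cover is held clear of the housing (side view (132,92), wrist view (600,165)) and upright, with its underside at about 126 mm, as expected. I'll carry it to the bay.

```bash
python3 -m inch '[0.02,-0.01,-0.017,0,0, 0.02,-0.026,-0.043,0,0, 0.02,-0.042,-0.069,0,0, 0.02,-0.058,-0.095,0,0, 0.02,-0.074,-0.121,0,0]'
python3 -m inch '[0.02,-0.016,-0.026,0,0, 0.02,-0.032,-0.053,0,0, 0.02,-0.048,-0.079,0,0, 0.02,-0.057,-0.095,0,0, 0.02,-0.061,-0.102,0,0]'
python3 -m inch '[0.02,0,0,0,0, 0.02,0,0,0.02,0, 0.02,0,0,0.04,0, 0.02,0,0,0.06,0, 0.02,0,0,0.07,0]'
python3 - <<'E'
from h import *
a=get('scene'); b=get('wrist'); save({'image':np.hstack([a['image'],b['image']])},'g.png',None,0.71)
s=manip.read_state(); print(s['position'],s['tcp_rot'],s['force'])
E
```

```text
time_s: 5.4
position: [564.4, 143.5, 179.4]
tcp_rot: [-0.429, -3.111, 0.001]
force: [0.7, 0.0, -1.7]
width: 23.5
finger_force: 59.3
time_s: 5.82
position: [595.8, 27.4, 179.5]
tcp_rot: [-0.435, -3.11, 0.001]
force: [-0.6, 0.7, -2.7]
width: 23.4
finger_force: 59.3
time_s: 6.23
position: [593.6, 31.6, 107.0]
tcp_rot: [-0.428, -3.107, -0.001]
force: [-0.2, -0.7, -3.0]
width: 23.9
finger_force: 59.3
[593.44152539  31.30290528 107.28365049] [-4.27578151e-01 -3.10638680e+00  7.53970799e-05] [-0.04035992  0.34072006 -2.12946874]
```

View pics/g.png

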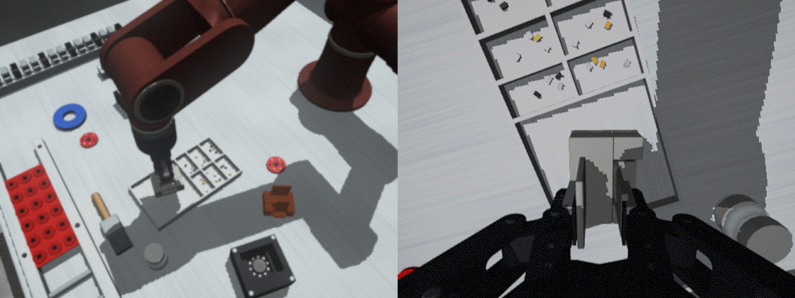

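The camera lens is uncovered (scene (258,265)), and the cover hangs over the empty bay (scene (167,183)). Its underside is about 50 mm above the floor.

```bash
python3 -m inch '[0.02,0,0,0.015,0, 0.02,0,0,0.028,0, 0.02,0,0,0.036,0, 0.02,0,0,0.041,0, 0.02,0,0,0.043,0]'
python3 -m inch '[0.02,0,0,0.001,0, 0.02,0,0,0.002,0, 0.02,0,0,0.003,0, 0.02,0,0,0.004,0, 0.02,0,0,0.004,0]'
```

```text
time_s: 6.75
position: [595.2, 30.2, 66.4]
tcp_rot: [-0.43, -3.111, 0.0]
force: [-0.7, 0.3, -1.8]
width: 23.6
finger_force: 59.3
time_s: 7.17
position: [595.9, 29.9, 63.5]
tcp_rot: [0.43, 3.112, 0.0]
force: [0.6, 0.6, -2.0]
width: 23.7
finger_force: 59.3
```

```bash
python3 -m inch '[0.02,0,0,0.001,0, 0.02,0,0,0.002,0, 0.02,0,0,0.003,0, 0.02,0,0,0.003,0, 0.02,0,0,0.003,0]'
python3 -m inch '[0.02,0,0,0.001,0, 0.02,0,0,0.002,0, 0.02,0,0,0.003,0, 0.02,0,0,0.003,0, 0.02,0,0,0.003,0]'
```

```text
time_s: 7.58
position: [595.6, 30.0, 60.2]
tcp_rot: [-0.431, -3.112, 0.0]
force: [0.5, -0.5, -1.7]
width: 23.4
finger_force: 59.3
time_s: 8.0
position: [595.9, 29.9, 57.6]
tcp_rot: [0.43, 3.112, -0.0]
force: [0.3, -0.7, 1.5]
width: 24.0
finger_force: 60.1
```

Contact with the floor is felt: the force changed sign. I'll open gradually, easing down slightly to offset the pads' backward swing.

```bash
python3 -m inch '[0.027,0,0,0.001,0, 0.03,0,0,0.0015,0, 0.034,0,0,0.002,0, 0.038,0,0,0.0025,0, 0.043,0,0,0.003,0]'
python3 -m inch '[0.05,0,0,0,0, 0.06,0,0,0,0, 0.07,0,0,0,0, 0.085,0,0,0,0, 0.085,0,0,0,0]'
python3 - <<'E'
from h import *
a=get('scene'); b=get('wrist'); save({'image':np.hstack([a['image'],b['image']])},'i.png',None,0.71)
E
```

```text
time_s: 8.42
position: [595.9, 30.0, 54.4]
tcp_rot: [0.43, 3.112, -0.0]
force: [0.4, -0.0, 0.4]
width: 43.2
finger_force: 0.0
time_s: 8.83
position: [595.7, 29.9, 54.3]
tcp_rot: [-0.43, -3.112, 0.0]
force: [-0.3, -0.0, -0.2]
width: 84.6
finger_force: 0.0
```

View pics/i.png

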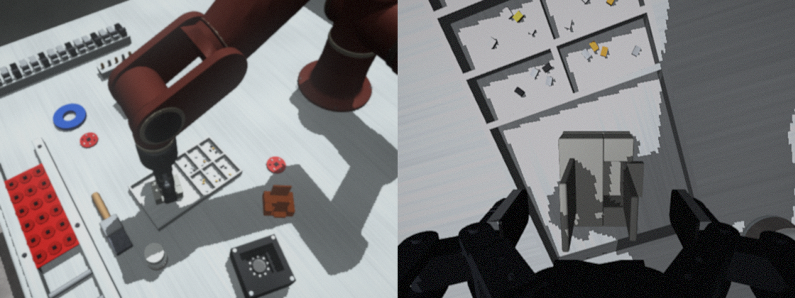

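The cover stands released in the bay (wrist view (600,185)), with both fingers clear of it. I'll retreat straight up and check its height.

```bash
python3 -m inch '[0.085,0,0,-0.01,0, 0.085,0,0,-0.03,0, 0.085,0,0,-0.055,0, 0.085,0,0,-0.08,0, 0.085,0,0,-0.1,0]'
python3 -m inch '[0.085,0,0,-0.02,0, 0.085,0,0,-0.03,0, 0.085,0,0,-0.03,0, 0.085,0,0,-0.03,0, 0.085,0,0,-0.03,0]'
python3 - <<'E'
from h import *
b=get('wrist'); P=pts(b)
T=(P[...,2]>64)&(P[...,2]<85)&(np.hypot(P[...,0]-596,P[...,1]-32)<60)
k,l=cv2.connectedComponents(T.astype(np.uint8))
for i in range(1,k):
    Q=P[l==i]
    if len(Q)>40: print(len(Q),[np.round(x,1) for x in cv2.minAreaRect(Q[:,:2].astype(np.float32))],np.percentile(Q[:,2],[50,98]).round(1))
m=(np.hypot(P[...,0]-596,P[...,1]-32)<36)&(P[...,2]<45)&(P[...,2]>9); Q=P[m]
c=np.linalg.lstsq(np.c_[Q[:,:2]-[596,32],np.ones(len(Q))],Q[:,2],rcond=None)[0]; print('foot top',len(Q),np.percentile(Q[:,2],[5,25,50,75,95]).round(1))
save(b,'j.png')
E
```

```text
time_s: 9.35
position: [596.3, 30.0, 157.2]
tcp_rot: [0.43, 3.11, 0.0]
force: [0.1, -0.1, 0.3]
width: 84.8
finger_force: 0.0
time_s: 9.77
position: [594.9, 30.0, 182.7]
tcp_rot: [-0.43, -3.11, 0.0]
force: [0.1, 0.3, 0.3]
width: 85.1
finger_force: 0.0
326 [array([589.4,  12.8]), array([ 4.2, 39.8]), np.float64(74.1)] [73.5 75. ]
217 [array([599.1,  47.4]), array([ 4.1, 25.6]), np.float64(74.2)] [73.5 74.9]
foot top 3777 [ 9.7 27.9 29.5 30.1 31. ]
```

View pics/j.png

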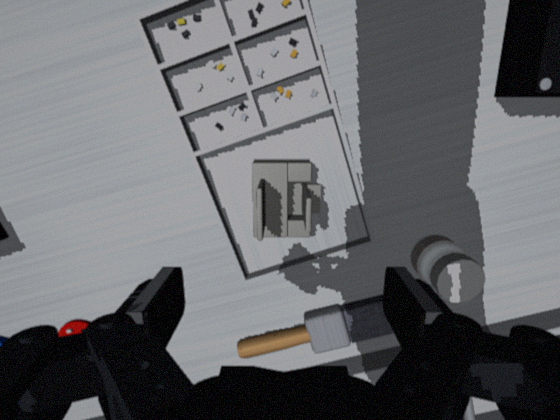

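The cover sits upright and flat in the bay (285,200). Its plate tops are both about 74 mm high, as expected for a cover on the floor, and its grip point is about (593,24), within 10 mm of the bay centre.

```bash
python3 -c "from cell import manip; print(manip.finish_job())"
```

```text
the job is handed in; nothing more can be done
None
```

The dust cover is off the larger camera and standing upright, flat and released in the large empty bay of the tray, with the arm clear; I handed the job in at about 10 s, and no verdict came back.

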